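Set the length stop of a marking-off trough and load a bar

TASK

Slide the slotted length stop along the jig until its pointer meets the scribed line on the small metal tag, then tighten its clamp knob by turning it clockwise as far as it goes. Then lay the loose metal bar in the V-trough with one end up against the arm of the stop, the stop still on its line, and let go; do not shift the tape, eraser, marker or pencil carton.

Things in the scene. Friction and masses are not known exactly. Their poses are not given: they have to be found in the camera images.
- jig: Grey metal base plate screwed to the bench, 400 mm long (its own y), 150 mm wide (x -60 to +90 mm), 12 mm thick. Origin on the bench under the jig; z up. On it, along y, lies an angle-iron V-trough of two 45-degree legs: inner fold at x = -30 mm, z = 22 mm; rims at z = 35 mm, 13 mm either side of the fold (16 mm to the outside edge); it runs from y = -190 to +50 mm. A bar seated in it has its centre line at x = -30, z = 39 mm.
- stop (a joint): Travel of the aluminium length stop along the jig's +y, in m, 0 to 0.10; starts near 0. It slides stiffly (about 9 N to move it) and stays where it is left.
- stop_top (a point): Middle of the top edge of the stop's upright plate, which stands across the trough: 10 mm thick (jig y), 102 mm long (jig x, this point +-50 mm), top 78 mm above the bench. Over the trough its underside is 36 mm above the bench; further out (jig +x) it stands on a slotted foot, 5 mm thick, that reaches 180 mm to jig +y, under the clamp knob. The plate can be pinched from above across its 10 mm thickness. Axes as the jig.
- stop_face (a point): Centre of the face of the stop's arm on the jig -y side, right above the trough's fold, 39 mm above the bench: the end of the bar goes against it. Axes as the jig.
- stop_pointer (a point): Tip of the small dark pointed tooth on the jig +x side of the stop's foot, in line (same jig y) with the middle of the upright plate. Axes as the jig; it moves with the stop.
- mark_line (a point): Middle of the scribed dark line (2 mm wide, along jig x) on a small aluminium tag, 22 x 18 x 3 mm, fixed to the base plate beside the pointer's path. The pointer must stand at the line: same jig y. Axes as the jig.
- clamp (a joint): Angle of the clamp knob, rad: near 0 is loose, grows clockwise seen from above, up to the hard stop at 1.4 (tight). Takes about 0.1 N m and stays where it is left.
- clamp_grip (a point): On the axis of the black clamp knob, at the height to grip (42 mm above the bench). The grip is a bar 52 mm long (this point's x, which turns with the knob; along jig x at joint value 0), 12 mm wide (y), 22 mm tall (31 to 53 mm above the bench). The knob stays in place on the jig, at jig x = 30, y = 90 mm, while the stop slides.
- bar_center (a point): Centre of the loose plain round aluminium bar, diameter 24 mm, length 110 mm along its own y, 0.13 kg; starts lying on the bench, to the robot's right of the jig. Either end may face the stop.
- tape: Roll of tape lying flat, 90 mm across, 25 mm high; leave alone. Origin under its centre.
- eraser: Eraser, 22 x 50 x 12 mm; leave alone. Origin under its centre.
- marker: Short black marker standing upright, diameter 28, height 75 mm; leave alone. Origin under its centre.
- carton: Flat pencil carton, 80 x 200 x 18 mm; leave alone. Origin under its centre.
Things that resemble listed ones, but are neither listed nor needed, are in the scene too. What is shaped like the part that bears bar_center but green or pink is not meant.

How it is judged (in metres and radians):
On the way, in this order (a step that is already met when the one before it is completed fails the run):
1. the stop's pointer stands at the line while the knob is still loose (y of stop_pointer in the frame of mark_line between -0.003 and 0.003 m and value of joint clamp below 0.6 rad), for 0.2 s.
2. the knob is turned tight with the pointer at the line (y of stop_pointer in the frame of mark_line between -0.003 and 0.003 m and value of joint clamp above 1.2 rad), for 0.2 s.
3. the bar lies in the trough against the stop (all of step 2 and x of bar_center in the frame of jig between -0.034 and -0.026 m and z of bar_center in the frame of jig between 0.034 and 0.044 m and angle between the y axis of bar_center and the y axis of jig, either way round below 0.06 rad and y of bar_center in the frame of stop_face between -0.059 and -0.05 m), for 0.2 s.
At the end, for the whole second after the job is handed in: The pointer is within 3 mm of the line along the jig, the knob is turned past 1.2 rad (stop at 1.4), and the bar rests in the V-trough: centre within 4 mm sideways and 5 mm in height of its seat, parallel to the trough within 0.06 rad, its end within 4 mm of the stop's face; at rest (all of step 3 and linear speed of bar below 0.02 m/s); the robot touches nothing.
It fails at once if the tape is shifted by more than 30 mm (distance of tape from where it was at the start of the episode above 0.03 m).
It fails at once if the eraser is shifted by more than 30 mm (distance of eraser from where it was at the start of the episode above 0.03 m).
It fails at once if the marker is shifted by more than 30 mm (distance of marker from where it was at the start of the episode above 0.03 m).
It fails at once if the carton is shifted by more than 30 mm (distance of carton from where it was at the start of the episode above 0.03 m).
It also fails if it takes over 72 s, if anything falls off the work surface, if the arm or the gripper's body presses on something with over 40 N, if the wrist force passes 120 N, or if a joint passes its speed limit or range.

ROBOT

A 7-joint arm with a two-finger parallel gripper is mounted at the origin on the work surface. World frame = base frame: x ahead of the robot, y to its left, z up, the work surface at z = 0. Lengths are in mm, angles in degrees, forces in N, time in s.
With the tool pointing down it reaches from about 400 to 875 mm from the base axis. Payload 4.4 kg.
Tool frame: the origin (TCP) lies between the finger pads; the fingertips stand 11 mm ahead of it and the grasp point (between the pads) lies 8 mm behind it; x points along the fingers, y is the direction in which the jaws open and shut, and the axes are right-handed (so a half turn about x gives the same grasp; the last joint's range is limited). The gripper opens to 85 mm and grips with 20 to 120 N. Pads are 22 mm wide; open, the fingers measure 114 mm over their backs; the gripper's body (76 mm by 85 mm) begins 54 mm behind the grasp point. The pads swing forward as they close: fully open they stand 13 mm farther back than shut.
Start: joints at [67.048, 36.005, 2.206, 86.941, -1.547, 57.084, -1.146], TCP at [213.605, -613.914, 242.313] pointing down, gripper open.
Joint ranges: [-175.42, 175.42], [-21.48, 121.26], [-71.46, 75.88], [10.55, 141.38], [-63.04, 243.04], [13.31, 113.54], [-168.57, 168.57]. Speed limits (degrees/s): [147.25, 147.25, 180, 180, 180, 180, 180].

INTERFACE

Orientations are given as a 3x3 rotation matrix whose columns are the frame's x, y, z axes.
In Python, from rig import get_state, grab_frame, finish_job gives the robot as it stands.
- The arm moves only by the tool play_rows, never from a script. Its arguments are lists of equal length, an entry for each row: "xyz": the shift along the world's x, y, z in mm, a list of three; "angular": the turn, a rotation vector about the world's x, y, z in degrees, a list of three. A call has 1 to 5 rows; each row shifts and turns the pose as measured when the row begins; what a row does not reach is not made up. A row lasts 1/10 s, in which the tool goes at most 50 mm and 8.59 degrees, less where a joint would pass 70% of its speed; a pose out of reach is approached as far as the arm can. A call is refused whole if a number of a shift passes 50 or a number of a turn 8.59, either way. A call with a gripper value outside its range is refused whole. "jaw" is the closure, from -1 (fully open) to 1 (shut), set as the call begins (left out, the last holds). The fingers move at their own pace and stop on an object; "grip_force" is the grip in N (left out, the last holds). Time passes only in rows, so rows that do not move let the fingers close. It gives the time, the measured TCP pose, the force and the opening at its end, in the units of the state.
- get_state(): the state, without advancing time (a new reading comes with each control period).
- grab_frame(name): name is "scene" or "top" or "wrist"; returns a dict with "color" (400x640x3 uint8, red, green, blue), "intrinsics" (3x3 intrinsics, pixels), "world_to_cam" (4x4, takes a point from world to camera coordinates). Camera axes: x right, y down, z forward; pixel columns grow to the right and rows downward; lengths in mm; the calibration is good to about 2 mm. A picture is of the moment at which its call begins. There is no depth.
- finish_job(): hands the job in, once; it reports no verdict.
The state is a dict: "clock": time; "qpos": joint angles; "qvel": joint speeds; "effort": joint torques, N m; "position": TCP position; "orientation": TCP orientation; "contact_force": force on the tool from outside, world axes, zero at the start; "wrist_torque": the same for the moment, N m; "opening": opening from 0.0 (shut) to 1.0 (fully open).
Only numpy, scipy, OpenCV 4.12 (cv2) and the standard library are available. Lean on these libraries where they do the work, as an engineer would, in place of code of your own. Each camera call takes 0.05 s, during which the arm holds its last target.

## Working session

There is one attempt and no reset: what is moved stays moved. The work goes in short steps, Python scripts to look and compute and a tool call to move; the robot and the scene stay as the last step left them, time stands still between calls to the robot, and variables do not carry over. Pictures are saved under pics/ and viewed, and the job is handed in when it is done.

Besides the shell and the picture viewer there is one more tool, called after "Emit:" as a command line: name --argument value ..., lists and objects as JSON in quotes. play_rows: Moves the arm, as the interface text tells. Its arguments: {"type":"object","properties":{"xyz":{"type":"array"},"angular":{"type":"array"},"jaw":{"type":"number"},"grip_force":{"type":"number"}},"required":["xyz","angular"]}

```bash
mkdir -p pics; ls; cat > h.py <<'E'
import numpy as np, cv2
from rig import get_state, grab_frame, finish_job
def snap(n,f):
    d=grab_frame(n); cv2.imwrite('pics/'+f,cv2.cvtColor(np.array(d['color']),cv2.COLOR_RGB2BGR))
    np.savez('pics/'+f[:-4]+'.npz',c=d['color'],K=d['intrinsics'],T=d['world_to_cam']); return d
def load(f): 
    d=np.load('pics/'+f+'.npz'); return d['c'],d['K'],d['T']
def ray(f,u,v,z):
    _,K,T=load(f); R=T[:3,:3];t=T[:3,3]; o=-R.T@t; d=R.T@np.linalg.inv(K)@np.array([u,v,1.])
    return o+d*(z-o[2])/d[2]
def proj(f,p):
    _,K,T=load(f); q=T[:3,:3]@np.array(p,float)+T[:3,3]; q=K@q; return q[:2]/q[2]
def crop(f,u0,v0,u1,v1,s,out):
    i=cv2.imread('pics/'+f+'.png')[v0:v1,u0:u1]; cv2.imwrite('pics/'+out+'.png',cv2.resize(i,None,fx=s,fy=s,interpolation=cv2.INTER_CUBIC))
E
python3 -c "
from h import *
for n in ['scene','top','wrist']: snap(n,n+'1.png')
print(get_state())"
```

```text
pics
{'clock': 0.15, 'qpos': array([67.04548585, 36.05066328,  2.20619232, 86.98268956, -1.54729869,
       57.08370577, -1.14410869]), 'qvel': array([-0.04638478, -0.03568521,  0.05348671, -0.25057093,  0.09033211,
       -0.07640936,  0.03267174]), 'effort': array([ 1.17334093e-03, -5.63802087e+01,  1.22723132e+00, -1.93653238e+01,
        1.10087698e-02,  7.39699899e-03, -1.25916992e-05]), 'position': array([ 213.44569429, -613.46546773,  241.55785033]), 'orientation': array([[-5.38439230e-04,  3.28593523e-01, -9.44471284e-01],
       [ 1.42525379e-03, -9.44470210e-01, -3.28593962e-01],
       [-9.99998839e-01, -1.52303915e-03,  4.02106482e-05]]), 'contact_force': array([-0.28488784,  0.06294141, -0.09854053]), 'wrist_torque': array([ 0.03146716, -0.0288857 , -0.00748649]), 'opening': 0.9999420576692869}
```

View pics/scene1.png

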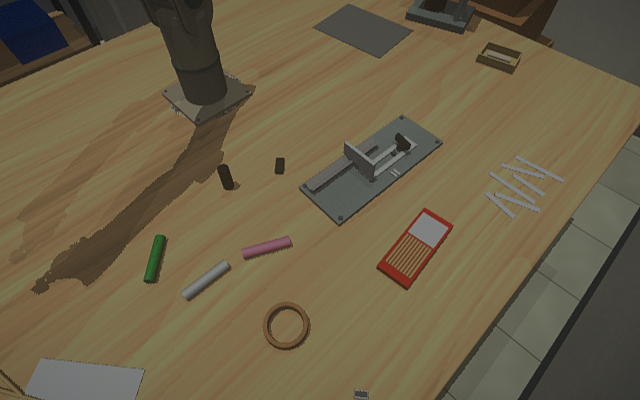

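View pics/top1.png

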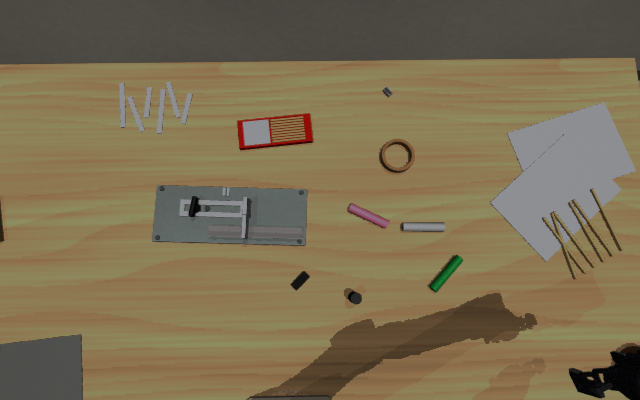

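View pics/wrist1.png

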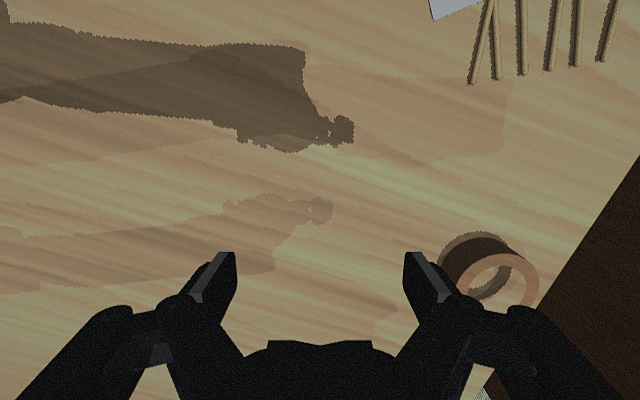

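The scene shows the jig at top (230,215) and three bars: grey at top (423,227), pink at (369,215) and green at (447,273). The grey one matches "aluminium, not green or pink". The black eraser at (300,280) and the marker at (355,297) resemble the knob, but the knob is at (195,207) on the jig. I'll check with close crops.

```bash
python3 -c "
from h import *
crop('top1',145,175,315,255,4.5,'c1'); crop('top1',330,190,480,300,4,'c2'); crop('scene1',290,105,450,230,5,'c3')
for p in [(157,188),(158,238),(301,192),(299,241)]: print(ray('top1',*p,12))
print(ray('top1',403,227,12),ray('top1',444,227,12))
_,K,T=load('top1'); print(-T[:3,:3].T@T[:3,3],K)
"
```

```text
[631.69575029 345.32607413  12.        ]
[498.76256984 336.92559616  12.        ]
[614.76268419 -36.54024561  12.        ]
[484.58555208 -29.72311743  12.        ]
[ 516.64251455 -303.65264284   12.        ] [ 514.80231636 -411.91016251   12.        ]
[ 398.10290416  -60.77718419 1107.89193886] [[419.5114964    0.         316.33783067]
 [  0.         419.5114964  204.5949584 ]
 [  0.           0.           1.        ]]
```

View pics/c1.png

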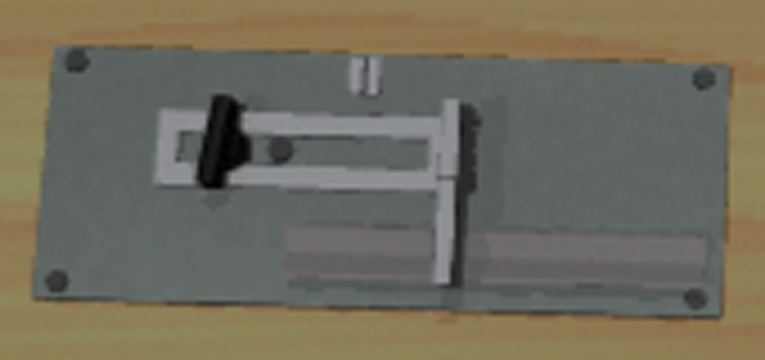

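View pics/c2.png

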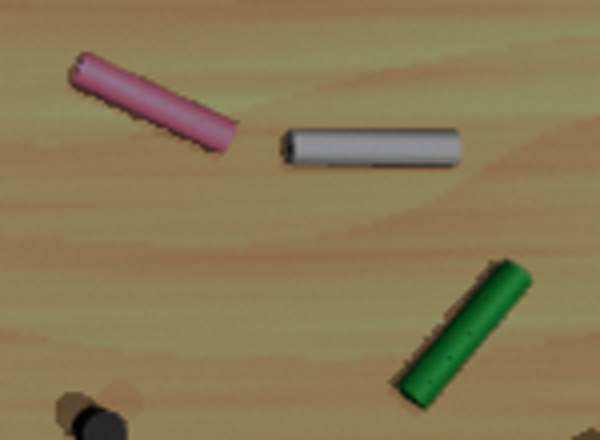

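View pics/c3.png

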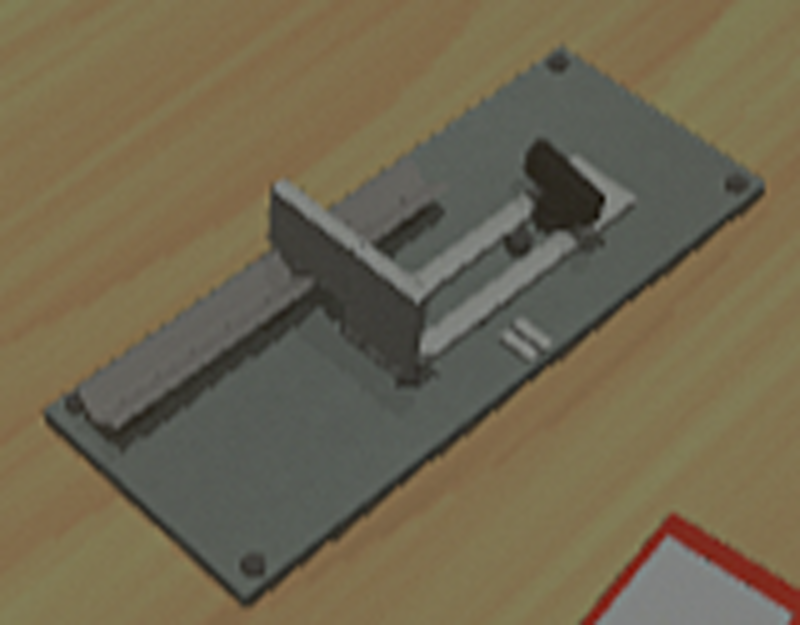

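```bash
cat >> h.py <<'E'
def kabsch2(L,W):
    L=np.array(L,float);W=np.array(W,float);lc=L.mean(0);wc=W.mean(0)
    a=np.arctan2(*(lambda A,B:((A[:,0]*B[:,1]-A[:,1]*B[:,0]).sum(),(A*B).sum()))(L-lc,W-wc))
    R=np.array([[np.cos(a),-np.sin(a)],[np.sin(a),np.cos(a)]]); t=wc-R@lc
    return a,R,t,np.abs(W-(L@R.T+t)).max()
E
python3 -c "
from h import *
P=[(57,45),(731,63),(35,298),(721,317)]
W=[ray('top1',u/4.5+145-.4,v/4.5+175-.4,12)[:2] for u,v in P]
a,R,t,e=kabsch2([(90,200),(90,-200),(-60,200),(-60,-200)],W); print(np.degrees(a),t,e)
f=lambda q:(R.T@(np.array(q[:2])-t)).round(1)
g=lambda u,v,z:ray('top1',u/4.5+144.6,v/4.5+174.6,z)
print('tag',f(g(365,76,15)),'top ends',f(g(452,100,78)),f(g(443,283,78)),'knob',f(g(218,140,53)))
print('world knob',R@[30,90]+t)
h=lambda u,v,z:ray('top1',u/4+329.6,v/4+189.6,z)
print('bar',h(285,147,12),h(461,147,12),'pink',h(78,65,12),h(230,140,12),'marker',h(100,425,75))
s=get_state(); print(np.degrees(np.arctan2(s['orientation'][1,1],s['orientation'][0,1])))
_,K,T=load('wrist1'); Rm=s['orientation']; c=-T[:3,:3].T@T[:3,3]; print('cam in tool',Rm.T@(c-s['position']),'view dir tool',Rm.T@T[2,:3],K[0,0])
"
```

```text
-2.5504337716473753 [542.54158332 150.33339612] 2.033900046291336
tag [75.6 15.7] top ends [ 51.3 -46.6] [-50.1 -47.2] knob [29.1 88.1]
world knob [576.51675561 238.90928261]
bar [ 518.45658002 -298.07086755   12.        ] [ 516.48338946 -414.27539508   12.        ] pink [ 575.33951008 -163.45789614   12.        ] [ 523.69978819 -262.02795886   12.        ] marker [ 345.11418321 -163.98840292   75.        ]
-70.81654656924901
cam in tool [-131.78987927   -1.32835623  -74.70433103] view dir tool [ 9.55235111e-01 -5.75808525e-04  2.95847176e-01] 285.6072130539394
```

Emit:
play_rows --xyz '[[20,45,0],[20,45,0],[20,45,0],[20,45,0],[20,45,0]]' --angular '[[0,0,-4.4],[0,0,-4.4],[0,0,-4.4],[0,0,-4.4],[0,0,-4.4]]'

```text
clock: 0.65
position: [308.6, -388.8, 239.2]
orientation: [[-0.004, -0.078, -0.997], [-0.001, -0.997, 0.078], [-1.0, 0.001, 0.004]]
contact_force: [2.3, 0.0, -0.9]
opening: 1.002
```

Emit:
play_rows --xyz '[[20,45,0],[20,45,0],[20,45,0],[20,45,0],[20,45,0]]' --angular '[[0,0,0],[0,0,0],[0,0,0],[0,0,0],[0,0,0]]'

```text
clock: 1.15
position: [408.4, -159.6, 239.3]
orientation: [[-0.003, -0.081, -0.997], [-0.001, -0.997, 0.081], [-1.0, 0.001, 0.003]]
contact_force: [1.0, -0.5, 0.1]
opening: 1.003
```

Emit:
play_rows --xyz '[[20,45,0],[20,45,0],[20,45,0],[20,45,0],[0,0,0]]' --angular '[[0,0,0],[0,0,0],[0,0,0],[0,0,0],[0,0,0]]'

```text
clock: 1.65
position: [490.6, 31.8, 239.5]
orientation: [[0.0, -0.07, -0.998], [0.003, -0.998, 0.07], [-1.0, -0.003, -0.0]]
contact_force: [-0.4, -0.6, -0.6]
opening: 1.001
```

Emit:
play_rows --xyz '[[30,30,0],[20,35,0],[0,0,0]]' --angular '[[0,0,0.7],[0,0,0.7],[0,0,0]]'

```text
clock: 1.95
position: [540.7, 99.7, 238.7]
orientation: [[-0.002, -0.043, -0.999], [0.002, -0.999, 0.043], [-1.0, -0.002, 0.002]]
contact_force: [0.1, 0.5, 0.3]
opening: 1.002
```

```bash
python3 -c "
from h import *
snap('wrist','w2.png')"
```

```text
(no output)
```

View pics/w2.png

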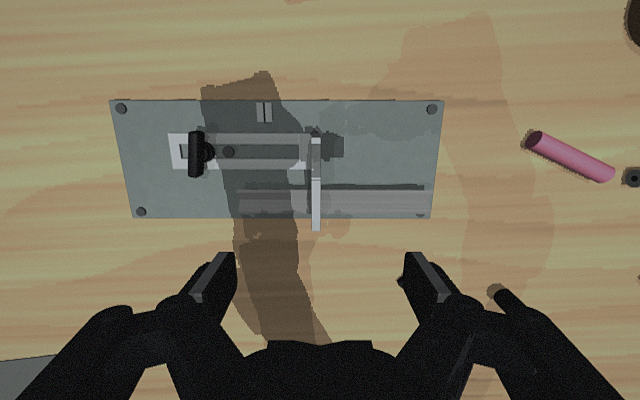

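```bash
python3 -c "
from h import *
crop('w2',100,90,450,240,2.28,'c4');crop('w2',240,92,350,145,7,'c5')"
```

```text
(no output)
```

View pics/c4.png

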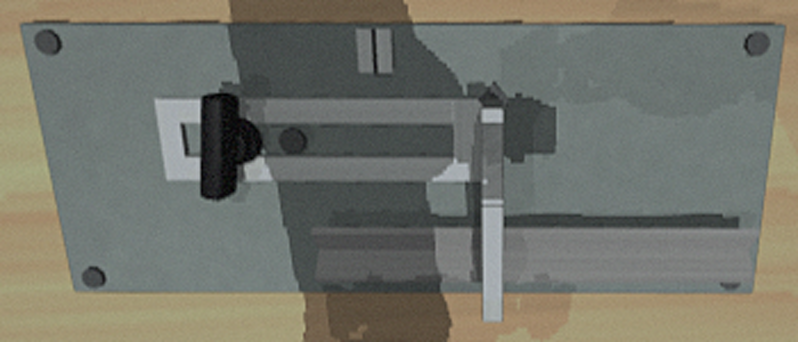

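View pics/c5.png

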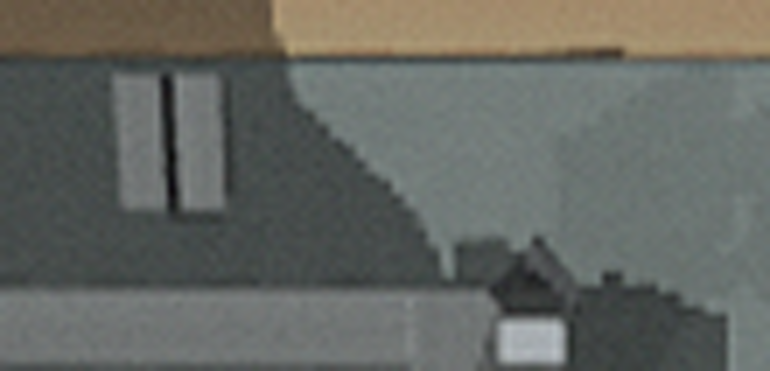

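```bash
python3 -c "
from h import *
s=2.28
g=lambda u,v,z:ray('w2',(u+.5)/s+99.5,(v+.5)/s+89.5,z)
W=[g(u,v,12)[:2] for u,v in [(21,24),(786,24),(75,291),(752,292)]]
a,R,t,e=kabsch2([(90,200),(90,-200),(-60,200),(-60,-200)],W); print(np.degrees(a),t,e)
np.savez('jig.npz',R=R,t=t)
f=lambda q:(R.T@(np.array(q[:2])-t)).round(1)
k=lambda u,v,z:ray('w2',(u+.5)/7+239.5,(v+.5)/7+91.5,z)
print('line',f(k(167,75,15)),f(k(172,212,15)),'ptr',f(k(523,255,17)),'tag',f(k(112,75,15)),f(k(222,75,15)))
print('top',f(g(491,110,78)),f(g(492,320,78)),g(491,110,78),g(492,320,78))
print('knob',f(g(220,97,53)),f(g(215,197,53)))
print('knobw',R@[30,90]+t)
"
```

```text
-2.470739012509755 [541.58733144 152.41138616] 1.4398913731430412
line [86.7 14.8] [64.5 15.2] ptr [ 57.5 -45. ] tag [86.7 24. ] [86.7  5.5]
top [ 51.  -46.9] [-49.  -47.1] [590.53667485 103.32879804  78.        ] [490.63525702 107.51318261  78.        ]
knob [54.8 82.3] [ 6.3 91. ]
knobw [575.43926752 241.03444424]
```

Emit:
play_rows --xyz '[[0,5.7,-45],[0,0,-45],[0,0,-45],[0,0,-30],[0,0,0]]' --angular '[[0,0,0],[0,0,0],[0,0,0],[0,0,0],[0,0,0]]'

```text
clock: 2.5
position: [538.5, 94.9, 70.8]
orientation: [[0.0, -0.051, -0.999], [-0.004, -0.999, 0.051], [-1.0, 0.004, -0.001]]
contact_force: [-1.3, -0.2, 0.5]
opening: 1.0
```

```bash
python3 -c "
from h import *
snap('wrist','w3.png')"
```

```text
(no output)
```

View pics/w3.png

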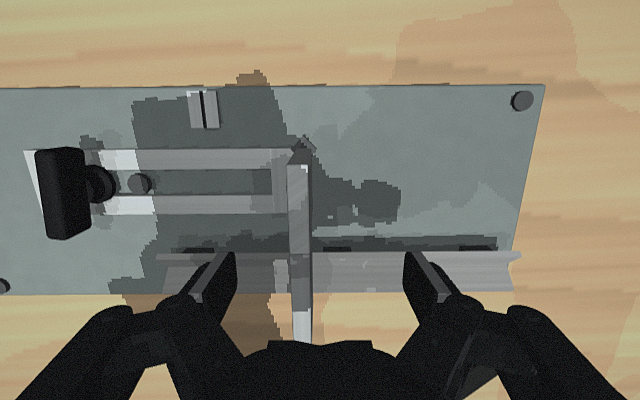

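Plate at column 302 lies between the pads, at 235 and 405. It's about 10 mm off centre, so I'll correct that.

Emit:
play_rows --xyz '[[2,10.5,-5],[0,0,-8],[0,0,0]]' --angular '[[0,0,0.5],[0,0,0],[0,0,0]]'

```text
clock: 2.85
position: [544.7, 105.4, 63.2]
orientation: [[0.01, -0.044, -0.999], [-0.003, -0.999, 0.044], [-1.0, 0.002, -0.01]]
contact_force: [0.3, -0.2, 0.1]
opening: 0.999
```

Emit:
play_rows --xyz '[[-2,0,-5],[0,0,0],[0,0,0]]' --angular '[[0,0,0],[0,0,0],[0,0,0]]'

```text
clock: 3.15
position: [544.0, 105.9, 60.0]
orientation: [[0.014, -0.044, -0.999], [-0.002, -0.999, 0.044], [-1.0, 0.001, -0.014]]
contact_force: [0.0, -0.1, -0.4]
opening: 1.001
```

Emit:
play_rows --xyz '[[0,0,0],[0,0,0],[0,0,0],[0,0,0],[0,0,0]]' --angular '[[0,0,0],[0,0,0],[0,0,0],[0,0,0],[0,0,0]]' --jaw 1 --grip_force 40

```text
clock: 3.65
position: [544.3, 105.7, 60.6]
orientation: [[0.015, -0.044, -0.999], [-0.002, -0.999, 0.044], [-1.0, 0.001, -0.015]]
contact_force: [0.9, -0.5, 2.0]
opening: 0.143
```

Emit:
play_rows --xyz '[[0.5,12,0],[0.5,12,0],[0.5,12,0],[0.5,12,0],[0,0,0]]' --angular '[[0,0,0],[0,0,0],[0,0,0],[0,0,0],[0,0,0]]'

```text
clock: 4.15
position: [545.7, 137.2, 60.8]
orientation: [[0.011, -0.055, -0.998], [-0.021, -0.998, 0.055], [-1.0, 0.021, -0.012]]
contact_force: [-1.7, 7.7, -0.4]
opening: 0.109
```

Emit:
play_rows --xyz '[[0.3,10,0],[0.3,10,0],[0.3,10,0],[0,5,0],[0,0,0]]' --angular '[[0.5,0,0.4],[0.5,0,0.3],[0,0,0],[0,0,0],[0,0,0]]'

```text
clock: 4.65
position: [546.6, 157.8, 60.8]
orientation: [[0.008, -0.053, -0.999], [-0.02, -0.998, 0.053], [-1.0, 0.019, -0.009]]
contact_force: [-1.3, 2.6, -0.8]
opening: 0.112
```

```bash
python3 -c "
from h import *
snap('wrist','w4.png')"
```

```text
(no output)
```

View pics/w4.png

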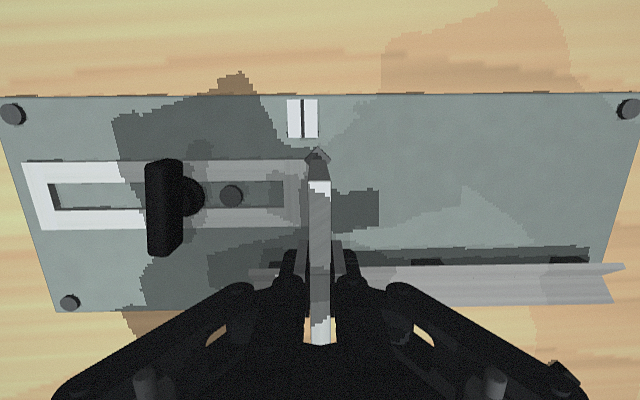

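```bash
cat > m.py <<'E'
import sys
from h import *
E
python3 -c "
from h import *
crop('w4',270,90,370,190,6,'c6')"
```

```text
(no output)
```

View pics/c6.png

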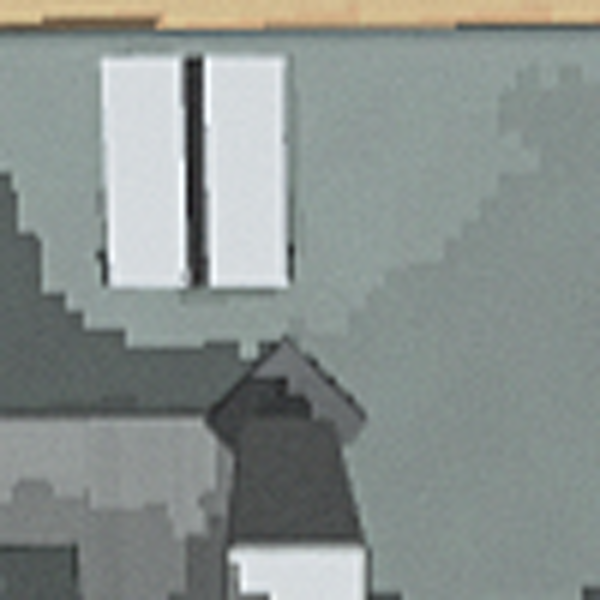

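```bash
cat > m.py <<'E'
from h import *
import sys
def ev(f,u0,v0,s,l1,l2,tip):
    R=np.load('jig.npz')['R'];t=np.load('jig.npz')['t']
    g=lambda p,z:(R.T@(ray(f,(p[0]+.5)/s+u0-.5,(p[1]+.5)/s+v0-.5,z)[:2]-t)).round(2)
    print('line',g(l1,15),g(l2,15),'tip',g(tip,17),g(tip,14))
    c=lambda p:(p[0]/s+u0)
E
python3 -c "
from m import *
ev('w4',270,90,6,(194,57),(197,287),(287,340))"
```

```text
line [87.13 15.18] [65.07 15.46] tip [59.85  6.39] [59.55  6.36]
```

Emit:
play_rows --xyz '[[0,7,0],[0,6,0],[0,0,0],[0,0,0]]' --angular '[[0.5,0,0.3],[0.5,0,0.3],[0,0,0],[0,0,0]]'

```text
clock: 5.1
position: [546.9, 164.4, 60.7]
orientation: [[0.007, -0.047, -0.999], [-0.008, -0.999, 0.046], [-1.0, 0.008, -0.007]]
contact_force: [-1.4, -1.2, 0.4]
opening: 0.111
```

```bash
python3 -c "
from h import *
snap('wrist','w5.png')
crop('w5',270,90,370,190,6,'c7')"
```

```text
(no output)
```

View pics/c7.png

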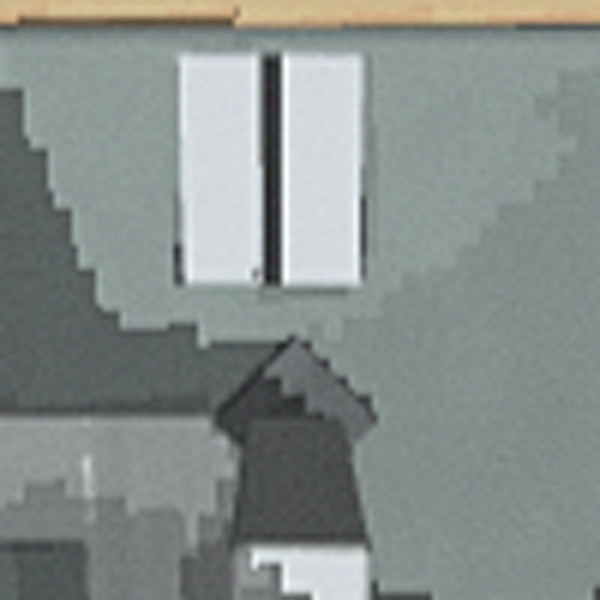

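```bash
python3 -c "
from m import *
ev('w5',270,90,6,(272,57),(272,286),(295,337))"
```

```text
line [86.96 15.19] [65.   15.36] tip [60.08 13.04] [59.77 13.03]
```

Emit:
play_rows --xyz '[[0,4,0],[0,0,0],[0,0,0]]' --angular '[[0,0,0],[0,0,0],[0,0,0]]'

```text
clock: 5.45
position: [546.9, 165.9, 60.7]
orientation: [[0.007, -0.048, -0.999], [-0.011, -0.999, 0.048], [-1.0, 0.011, -0.007]]
contact_force: [-1.2, -2.7, 0.1]
opening: 0.111
```

```bash
python3 -c "
from h import *
snap('wrist','w6.png')
crop('w6',270,90,370,190,6,'c8')"
```

```text
(no output)
```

View pics/c8.png

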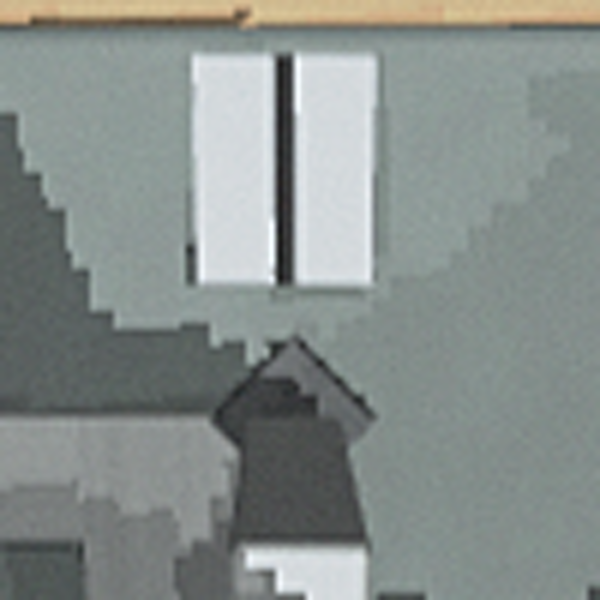

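Pointer tip at column 295 against the line at 285 leaves about 0.9 mm. One small nudge, then I'll open and check.

Emit:
play_rows --xyz '[[0,3.3,0],[0,0,0]]' --angular '[[0,0,0],[0,0,0]]'

```text
clock: 5.7
position: [546.9, 166.8, 60.8]
orientation: [[0.006, -0.049, -0.999], [-0.014, -0.999, 0.049], [-1.0, 0.014, -0.007]]
contact_force: [-1.0, 1.2, 0.6]
opening: 0.109
```

Emit:
play_rows --xyz '[[0,0,0],[0,0,0],[0,0,0]]' --angular '[[0,0,0],[0,0,0],[0,0,0]]' --jaw 0

```text
clock: 6.0
position: [546.7, 168.8, 60.6]
orientation: [[0.006, -0.048, -0.999], [-0.012, -0.999, 0.048], [-1.0, 0.012, -0.006]]
contact_force: [0.9, 0.2, 0.1]
opening: 0.504
```

Emit:
play_rows --xyz '[[0,0,15],[0,0,30],[0,0,30],[0,0,0]]' --angular '[[0.6,0,0.3],[0,0,0],[0,0,0],[0,0,0]]'

```text
clock: 6.4
position: [546.1, 169.3, 140.0]
orientation: [[0.005, -0.041, -0.999], [0.0, -0.999, 0.041], [-1.0, -0.0, -0.005]]
contact_force: [0.1, 0.3, 0.6]
opening: 0.501
```

```bash
python3 -c "
from h import *
snap('wrist','w7.png')"
```

```text
(no output)
```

View pics/w7.png

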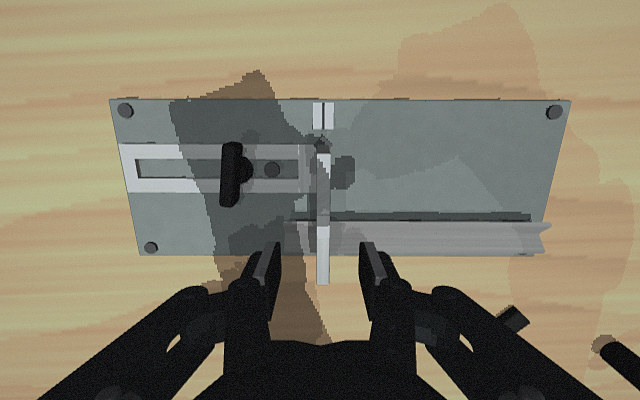

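```bash
python3 -c "
from h import *
crop('w7',290,95,360,165,8,'c9'); crop('w7',200,130,280,215,7,'c10')"
```

```text
(no output)
```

View pics/c9.png

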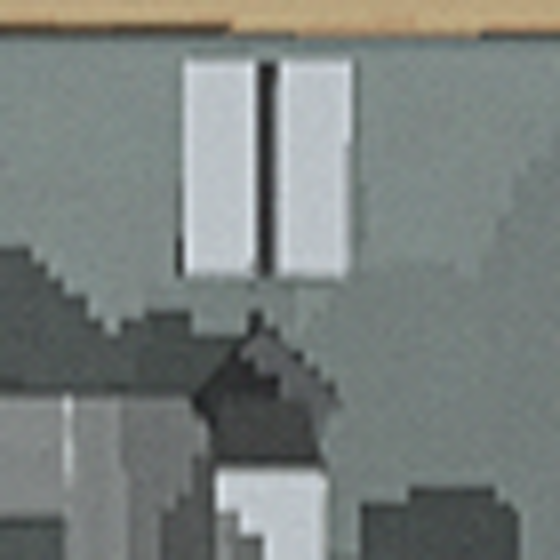

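View pics/c10.png

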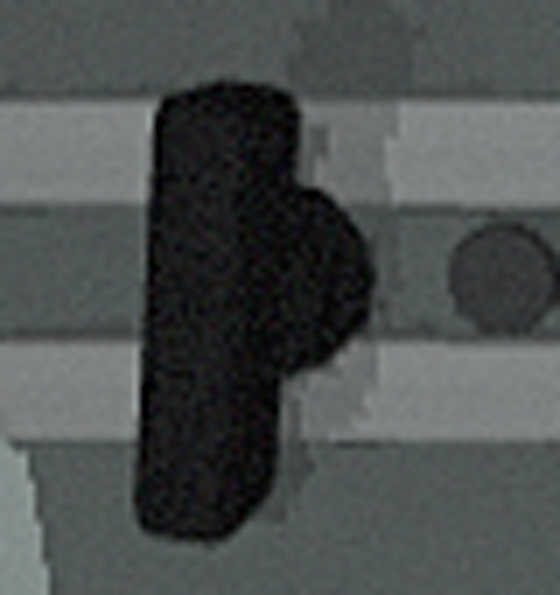

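```bash
python3 -c "
from h import *
W=[ray('w7',u,v,12)[:2] for u,v in [(109,98.5),(571,100.5),(137.5,255),(544,255)]]
a,R,t,e=kabsch2([(90,200),(90,-200),(-60,200),(-60,-200)],W); print(np.degrees(a),t,e)
f=lambda q:(R.T@(np.array(q[:2])-t)).round(1)
g=lambda u,v,z:ray('w7',(u+.5)/7+199.5,(v+.5)/7+129.5,z)
A,B=g(156,140,53),g(142,480,53);print(f(A),f(B),A,B,np.degrees(np.arctan2(*(A-B)[1::-1])))
print('end mids',f(g(225,88,53)), f(g(182,540,53)))
print('knobw',R@[30,90]+t, R@[-30,0]+t)
"
```

```text
-2.249140464963437 [541.8915571  150.86072666] 7.103071055879894
[51.4 93.8] [12.9 99.2] [596.94621024 242.52388124  53.        ] [558.70169715 249.51719932  53.        ] -10.362510840766221
end mids [57.  85.8] [ 5.7 95.4]
knobw [575.40048016 239.61404815] [511.91466835 152.03807143]
```

```bash
python3 -c "
from h import *
print(get_state()['qpos'])"
```

```text
[ -22.72696979   37.29505943    4.07810173  105.63415574   -3.9718887
   37.09217796 -108.66561559]
```

Emit:
play_rows --xyz '[[15,36,0],[14,35,0],[0,0,-10],[0,0,0]]' --angular '[[0,0,-4],[0,0,-4],[0,0,0],[0,0,0]]'

```text
clock: 6.85
position: [573.4, 240.0, 128.3]
orientation: [[-0.001, -0.187, -0.982], [-0.001, -0.982, 0.187], [-1.0, 0.001, 0.0]]
contact_force: [-0.5, 0.2, -0.7]
opening: 0.494
```

q7 is at -109° and the clockwise turn lowers it towards its -168° limit. I'll first flip the gripper 180° counter-clockwise, which gives the same grasp.

Emit:
play_rows --xyz '[[0,0,0],[0,0,0],[0,0,0],[0,0,0],[0,0,0]]' --angular '[[0,0,8.5],[0,0,8.5],[0,0,8.5],[0,0,8.5],[0,0,8.5]]'

```text
clock: 7.35
position: [569.8, 234.4, 126.3]
orientation: [[-0.005, 0.536, -0.844], [-0.008, -0.844, -0.536], [-1.0, 0.005, 0.008]]
contact_force: [0.6, 0.5, 0.1]
opening: 0.503
```

Emit:
play_rows --xyz '[[0,0,0],[0,0,0],[0,0,0],[0,0,0],[0,0,0]]' --angular '[[0,0,8.5],[0,0,8.5],[0,0,8.5],[0,0,8.5],[0,0,8.5]]'

```text
clock: 7.85
position: [567.1, 226.0, 125.3]
orientation: [[-0.001, 0.968, -0.253], [-0.016, -0.253, -0.967], [-1.0, 0.003, 0.016]]
contact_force: [-1.1, -0.7, 0.2]
opening: 0.499
```

Emit:
play_rows --xyz '[[0,0,0],[0,0,0],[0,0,0],[0,0,0],[0,0,0]]' --angular '[[0,0,8.5],[0,0,8.5],[0,0,8.5],[0,0,8.5],[0,0,8.5]]'

```text
clock: 8.35
position: [564.7, 217.3, 124.3]
orientation: [[0.008, 0.88, 0.475], [-0.02, 0.475, -0.88], [-1.0, -0.003, 0.022]]
contact_force: [-0.4, -1.0, 0.2]
opening: 0.5
```

Emit:
play_rows --xyz '[[0,0,0],[0,0,0],[0,0,0],[0,0,0],[0,0,0]]' --angular '[[0,0,8.5],[0,0,8.5],[0,0,8.5],[0,0,8.5],[0,0,8.5]]'

```text
clock: 8.85
position: [562.4, 208.6, 123.2]
orientation: [[0.018, 0.32, 0.947], [-0.018, 0.947, -0.32], [-1.0, -0.011, 0.023]]
contact_force: [-0.1, -0.1, 0.3]
opening: 0.499
```

Emit:
play_rows --xyz '[[5,12,0],[5,12,0],[3,9,0],[0,0,0]]' --angular '[[0.5,0.5,4],[0.5,0.5,4],[0,0,0],[0,0,0]]'

```text
clock: 9.25
position: [574.2, 235.2, 122.0]
orientation: [[-0.002, 0.181, 0.983], [-0.004, 0.983, -0.181], [-1.0, -0.005, -0.002]]
contact_force: [0.1, -0.3, 0.4]
opening: 0.501
```

```bash
python3 -c "
from h import *
s=get_state();print(s['qpos'],s['position'],s['orientation'].round(3))
snap('wrist','w8.png')"
```

```text
[ -0.71492016  48.06838993 -41.87709975  96.92577111  39.77804671
  51.19733742  20.23598114] [574.18486293 235.23979168 121.95802982] [[-0.002  0.181  0.983]
 [-0.004  0.983 -0.181]
 [-1.    -0.005 -0.002]]
```

View pics/w8.png

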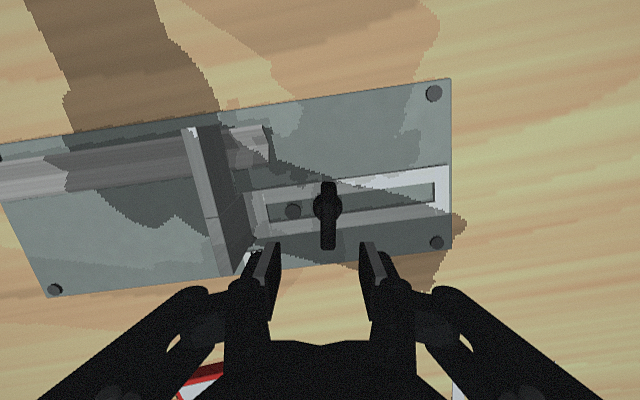

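```bash
python3 -c "
from h import *
crop('w8',290,170,370,260,7,'c11')
for p in [(328,184),(328,249)]: print(ray('w8',*p,53))"
```

```text
[548.12700006 246.85405964  53.        ]
[599.10710875 237.95378886  53.        ]
```

View pics/c11.png

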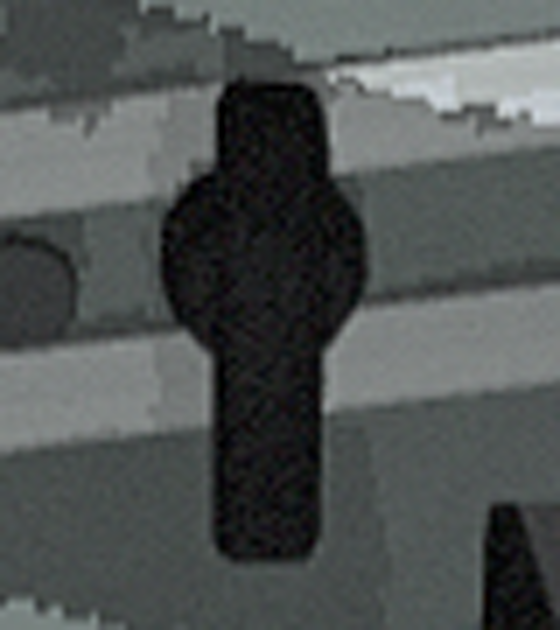

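Emit:
play_rows --xyz '[[0.5,5,-25],[0.5,3,-25],[0,0,-15],[0,0,0]]' --angular '[[0,0,0],[0,0,0],[0,0,0],[0,0,0]]'

```text
clock: 9.7
position: [574.7, 238.7, 55.6]
orientation: [[-0.001, 0.186, 0.983], [-0.011, 0.983, -0.186], [-1.0, -0.011, 0.001]]
contact_force: [-0.4, -0.2, -0.6]
opening: 0.501
```

Emit:
play_rows --xyz '[[0.5,3,-7],[0,1,-4],[0,0,0]]' --angular '[[0.5,0,0],[0,0,0],[0,0,0]]'

```text
clock: 10.0
position: [575.9, 242.7, 45.4]
orientation: [[0.001, 0.187, 0.982], [-0.001, 0.982, -0.187], [-1.0, -0.001, 0.001]]
contact_force: [-0.1, -0.8, 0.0]
opening: 0.503
```

Emit:
play_rows --xyz '[[0,0,-1],[0,0,0],[0,0,0],[0,0,0],[0,0,0]]' --angular '[[0,0,0],[0,0,0],[0,0,0],[0,0,0],[0,0,0]]' --jaw 1 --grip_force 40

```text
clock: 10.5
position: [576.2, 241.3, 45.6]
orientation: [[0.002, 0.188, 0.982], [-0.003, 0.982, -0.188], [-1.0, -0.002, 0.002]]
contact_force: [-0.4, -1.2, -1.1]
opening: 0.131
```

Emit:
play_rows --xyz '[[0,0,0],[0,0,0],[0,0,0]]' --angular '[[0,0,-5],[0,0,-5],[0,0,-5]]'

```text
clock: 10.8
position: [576.3, 241.4, 45.6]
orientation: [[0.001, 0.443, 0.896], [-0.002, 0.896, -0.443], [-1.0, -0.002, 0.002]]
contact_force: [-1.0, -1.7, -1.2]
opening: 0.129
```

Emit:
play_rows --xyz '[[0,0,0],[0,0,0],[0,0,0]]' --angular '[[0,0,-5],[0,0,-5],[0,0,-5]]'

```text
clock: 11.1
position: [576.4, 241.6, 45.6]
orientation: [[0.001, 0.667, 0.745], [-0.002, 0.745, -0.667], [-1.0, -0.001, 0.002]]
contact_force: [0.2, -0.7, -1.6]
opening: 0.129
```

Emit:
play_rows --xyz '[[0,0,0],[0,0,0],[0,0,0],[0,0,0],[0,0,0]]' --angular '[[0,0,-5],[0,0,-5],[0,0,-5],[0,0,-5],[0,0,-5]]'

```text
clock: 11.6
position: [576.7, 241.9, 45.5]
orientation: [[0.001, 0.926, 0.378], [-0.002, 0.378, -0.926], [-1.0, -0.0, 0.002]]
contact_force: [-0.5, -0.3, -1.2]
opening: 0.125
```

Emit:
play_rows --xyz '[[0,0,0],[0,0,0],[0,0,0],[0,0,0],[0,0,0]]' --angular '[[0,0,-5],[0,0,-5],[0,0,-4],[0,0,-4],[0,0,0]]'

```text
clock: 12.1
position: [577.0, 241.9, 45.6]
orientation: [[0.002, 0.998, 0.068], [-0.004, 0.068, -0.998], [-1.0, 0.001, 0.004]]
contact_force: [0.5, -2.2, -0.4]
opening: 0.132
```

Emit:
play_rows --xyz '[[0,0,0],[0,0,0],[0,0,0]]' --angular '[[0,0,-4],[0,0,-4],[0,0,0]]'

```text
clock: 12.4
position: [576.9, 242.0, 45.7]
orientation: [[0.003, 0.999, -0.049], [-0.008, -0.049, -0.999], [-1.0, 0.004, 0.008]]
contact_force: [1.4, -1.8, -1.2]
opening: 0.13
```

```bash
python3 -c "
from h import *
s=get_state();print(s['qpos'],s['wrist_torque'])"
```

```text
[-15.58717446  49.41713871 -16.65474836  98.5210236   22.91589087
  35.51101227 -48.42463837] [-0.51915309 -0.13901991  2.48117718]
```

A yaw moment of 2.5 N m shows the hard stop is reached, so I'll release and lift.

Emit:
play_rows --xyz '[[0,0,0],[0,0,0],[0,0,0]]' --angular '[[0,0,2],[0,0,0],[0,0,0]]' --jaw 0.1

```text
clock: 12.7
position: [577.0, 244.6, 46.0]
orientation: [[0.004, 1.0, -0.014], [-0.003, -0.014, -1.0], [-1.0, 0.004, 0.003]]
contact_force: [0.2, -0.3, 0.4]
opening: 0.449
```

Emit:
play_rows --xyz '[[0,0,15],[0,0,35],[0,-10,40],[0,-30,40],[0,-30,0]]' --angular '[[0,0,0],[0,0,0],[0,0,0],[0,0,0],[0,0,0]]'

```text
clock: 13.2
position: [575.9, 180.4, 184.3]
orientation: [[0.005, 1.0, -0.01], [0.005, -0.01, -1.0], [-1.0, 0.005, -0.005]]
contact_force: [0.9, -0.6, -0.3]
opening: 0.453
```

```bash
python3 -c "
from h import *
snap('wrist','w9.png')"
```

```text
(no output)
```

View pics/w9.png

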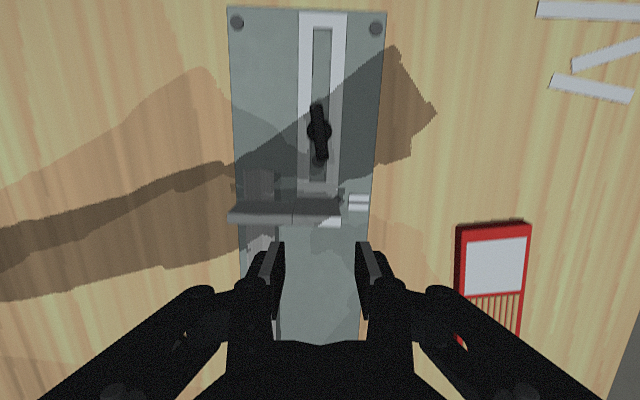

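Knob grip now lies along the jig (319,132), pointer still level with the tag line (345–358, 202). Now to the grey bar.

Emit:
play_rows --xyz '[[-5,-50,0],[-5,-50,0],[-5,-50,0],[-5,-50,0],[-5,-50,0]]' --angular '[[0,0,0],[0,0,0],[0,0,0],[0,0,0],[0,0,0]]'

```text
clock: 13.75
position: [551.3, -66.7, 188.6]
orientation: [[0.012, 1.0, -0.009], [0.005, -0.009, -1.0], [-1.0, 0.012, -0.005]]
contact_force: [-0.3, -0.4, -0.6]
opening: 0.452
```

Emit:
play_rows --xyz '[[-5,-50,0],[-5,-50,0],[-5,-50,0],[-5,-50,0],[0,0,0]]' --angular '[[0,0,0],[0,0,0],[0,0,0],[0,0,0],[0,0,0]]'

```text
clock: 14.25
position: [528.4, -275.7, 193.2]
orientation: [[0.016, 1.0, -0.026], [-0.001, -0.026, -1.0], [-1.0, 0.016, 0.001]]
contact_force: [-0.2, -0.0, -0.9]
opening: 0.447
```

Emit:
play_rows --xyz '[[-5,-42,0],[-5,-42,-20],[0,0,0]]' --angular '[[0,0.5,0.5],[0,0.4,0.5],[0,0,0]]' --jaw -0.4

```text
clock: 14.55
position: [518.3, -361.3, 175.8]
orientation: [[0.004, 1.0, -0.013], [-0.002, -0.013, -1.0], [-1.0, 0.004, 0.002]]
contact_force: [-0.6, -0.9, -0.9]
opening: 0.7
```

```bash
python3 -c "
from h import *
snap('wrist','w10.png');s=get_state();print(s['qpos'])"
```

```text
[ 46.90067705  40.2687251  -24.8405417   93.60518339  20.47808937
  50.30853037  13.56334575]
```

View pics/w10.png

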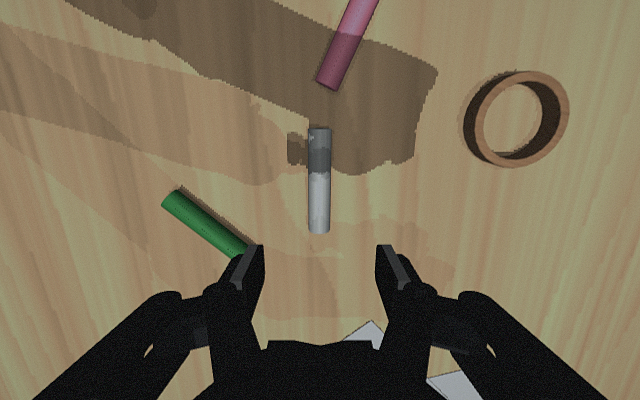

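```bash
python3 -c "
from h import *
# axis at near end (320,233 bottom near plane) & far end (319,128)
A=ray('w10',319.5,131,12);B=ray('w10',320,229,12);print(A,B)
crop('w10',290,110,350,250,4,'c12')
for z in (12,):
  print(ray('w10',309,131,z),ray('w10',331,131,z),ray('w10',308,229,z),ray('w10',331,229,z))
print('green',ray('w10',243,252,12),'far',ray('w10',319,128,20),'near',ray('w10',320,233,12))"
```

```text
[ 518.38604193 -302.63049457   12.        ] [ 517.63677999 -409.1748385    12.        ]
[ 507.81705041 -302.49838785   12.        ] [ 529.9637544  -302.77520977   12.        ] [ 504.23016971 -408.99528176   12.        ] [ 529.92882189 -409.33946765   12.        ]
green [ 429.05304177 -436.46005256   12.        ] far [ 517.91706887 -299.2893426    20.        ] near [ 517.57977637 -414.02322065   12.        ]
```

View pics/c12.png

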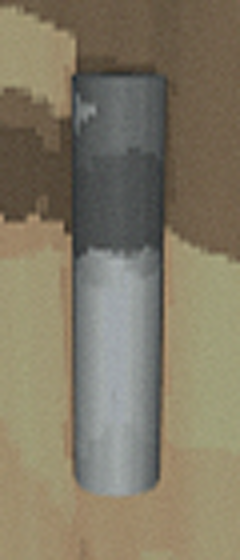

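Emit:
play_rows --xyz '[[0,5,-40],[0,0,-40],[0,0,-35],[0,0,-15],[0,0,0]]' --angular '[[0,0,0.5],[0,0,0],[0,0,0],[0,0,0],[0,0,0]]'

```text
clock: 15.1
position: [525.8, -348.0, 50.3]
orientation: [[0.018, 1.0, -0.001], [-0.001, -0.001, -1.0], [-1.0, 0.018, 0.001]]
contact_force: [-0.3, -1.0, -0.3]
opening: 0.701
```

Emit:
play_rows --xyz '[[-8,-8,-12],[-2,-2,-8],[0,0,0]]' --angular '[[0,1,0],[0,0,0],[0,0,0]]'

```text
clock: 15.4
position: [518.0, -358.9, 33.0]
orientation: [[0.004, 1.0, 0.0], [-0.003, 0.0, -1.0], [-1.0, 0.004, 0.003]]
contact_force: [0.2, 0.2, 0.1]
opening: 0.702
```

Emit:
play_rows --xyz '[[-0.5,2,-8],[-0.5,0,-7],[0,0,0],[0,0,0]]' --angular '[[0,0.2,0],[0,0,0],[0,0,0],[0,0,0]]'

```text
clock: 15.8
position: [518.1, -357.8, 18.7]
orientation: [[0.004, 1.0, -0.001], [-0.005, -0.001, -1.0], [-1.0, 0.004, 0.005]]
contact_force: [-0.4, 0.3, 0.1]
opening: 0.701
```

Emit:
play_rows --xyz '[[0,0,0],[0,0,0],[0,0,0],[0,0,0],[0,0,0]]' --angular '[[0,0,0],[0,0,0],[0,0,0],[0,0,0],[0,0,0]]' --jaw 1 --grip_force 40

```text
clock: 16.3
position: [518.5, -357.8, 19.3]
orientation: [[0.004, 1.0, -0.001], [-0.005, -0.001, -1.0], [-1.0, 0.004, 0.005]]
contact_force: [0.2, 0.0, -1.2]
opening: 0.261
```

Emit:
play_rows --xyz '[[0,0,10],[0,0,25],[0,0,35],[0,0,40],[0,0,0]]' --angular '[[0,0,0],[0,0,0],[0,0,0],[0,0,0],[0,0,0]]'

```text
clock: 16.8
position: [517.0, -356.6, 133.5]
orientation: [[0.002, 1.0, 0.0], [-0.003, 0.0, -1.0], [-1.0, 0.002, 0.003]]
contact_force: [0.8, 0.7, -0.6]
opening: 0.259
```

```bash
python3 -c "
from h import *
snap('wrist','w11.png')"
```

```text
(no output)
```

View pics/w11.png

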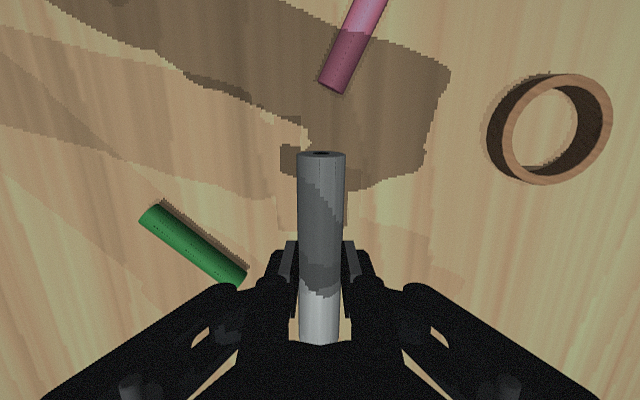

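```bash
python3 -c "
from h import *
snap('scene','s2.png'); print(proj('s2',[517,-356,120])); crop('w11',260,130,380,360,2.6,'c13')
u,v=proj('s2',[517,-356,120]).astype(int); crop('s2',max(u-80,0),max(v-80,0),u+80,v+60,4,'c14')"
```

```text
[191.11531501 257.20991914]
```

View pics/c13.png

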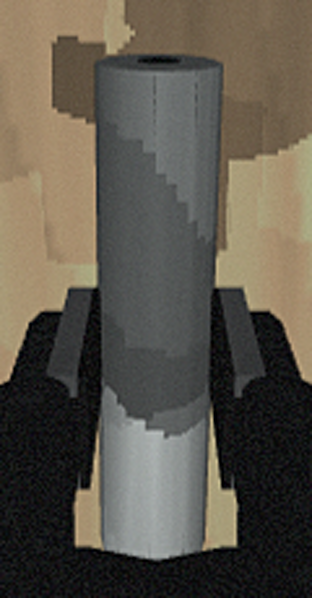

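View pics/c14.png

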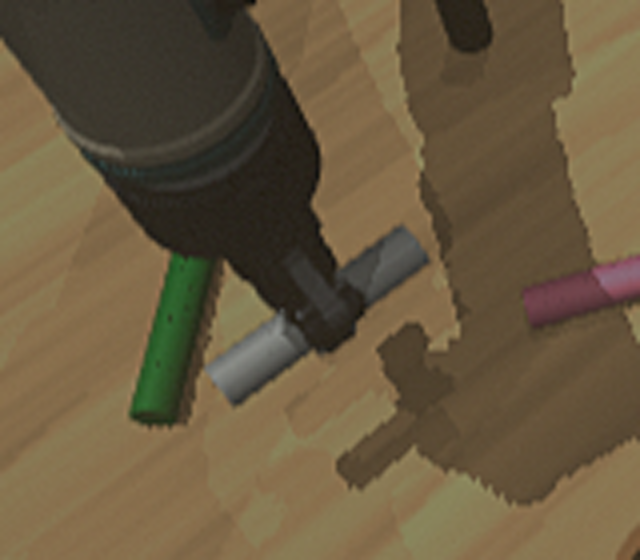

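```bash
python3 -c "
from h import *
u,v=proj('s2',[517,-356,120]).astype(int);u0,v0=max(u-80,0),max(v-80,0)
for p in (0,10,20,30,40,50):
  d=np.array([0,np.cos(np.radians(p)),np.sin(np.radians(p))]);c=np.array([517,-356.,127])
  P=[((proj('s2',c+s*55*d)-[u0,v0])*4).round() for s in (1,-1)]
  print(p,P,proj('w11',c+55*d).round(),proj('w11',c-55*d).round())
_,K,T=load('w11');print(-T[:3,:3].T@T[:3,3])"
```

```text
0 [array([412., 243.]), array([215., 390.])] [322. 158.] [321. 342.]
10 [array([406., 235.]), array([223., 397.])] [322. 163.] [321. 329.]
20 [array([397., 229.]), array([235., 402.])] [322. 172.] [321. 316.]
30 [array([385., 225.]), array([248., 403.])] [322. 187.] [321. 302.]
40 [array([371., 224.]), array([263., 402.])] [322. 206.] [321. 288.]
50 [array([355., 226.]), array([279., 398.])] [322. 230.] [321. 275.]
[ 515.83849688 -279.81491325  265.1159433 ]
```

```bash
python3 -c "
from h import *
R=np.load('jig.npz')['R'];t=np.load('jig.npz')['t']
for y in (-45,-46,-56,-60): print(y,R@[-30,y]+t)
g=lambda u,v,z:ray('top1',u/4.5+144.6,v/4.5+174.6,z)
f=lambda q:(R.T@(np.array(q[:2])-t)).round(1)
for u,a,b in [(320,226,279),(600,233,286)]: print(f(g(u,a,35)),f(g(u,b,35)))
"
```

```text
-45 [509.67530788 108.74649463]
-46 [509.63219871 107.74742426]
-56 [509.20110704  97.75672058]
-60 [509.02867037  93.76043911]
[-14.9  29.6] [-45.1  27.7]
[ -14.8 -129.9] [ -45.  -131.1]
```

Emit:
play_rows --xyz '[[0,25,0],[0,40,0],[0,45,0],[0,45,0],[0,45,0]]' --angular '[[0,0,-0.5],[0,0,-0.5],[0,0,-0.5],[0,0,-0.5],[0,0,-0.5]]'

```text
clock: 17.4
position: [506.2, -158.8, 122.6]
orientation: [[-0.016, 0.998, -0.062], [-0.001, -0.062, -0.998], [-1.0, -0.016, 0.002]]
contact_force: [0.6, 0.9, -1.4]
opening: 0.262
```

Emit:
play_rows --xyz '[[-2,45,0],[-2,45,0],[-2,40,0],[0,25,0],[0,0,0]]' --angular '[[0,0,0],[0,0,0],[0,0,0],[0,0,0],[0,0,0]]'

```text
clock: 17.9
position: [493.4, 10.5, 117.3]
orientation: [[-0.028, 0.998, -0.051], [0.004, -0.051, -0.999], [-1.0, -0.028, -0.003]]
contact_force: [-0.1, 0.5, -1.8]
opening: 0.262
```

Emit:
play_rows --xyz '[[5,30,0],[5,30,0],[6,20,0],[0,0,0],[0,0,0]]' --angular '[[0,-0.6,0.2],[0,-0.6,0.2],[0,-0.4,0],[0,0,0],[0,0,0]]'

```text
clock: 18.4
position: [505.3, 88.5, 112.2]
orientation: [[-0.011, 0.999, -0.047], [-0.001, -0.047, -0.999], [-1.0, -0.011, 0.002]]
contact_force: [0.1, -0.3, -1.0]
opening: 0.263
```

```bash
python3 -c "
from h import *
snap('wrist','w12.png')"
```

```text
(no output)
```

View pics/w12.png

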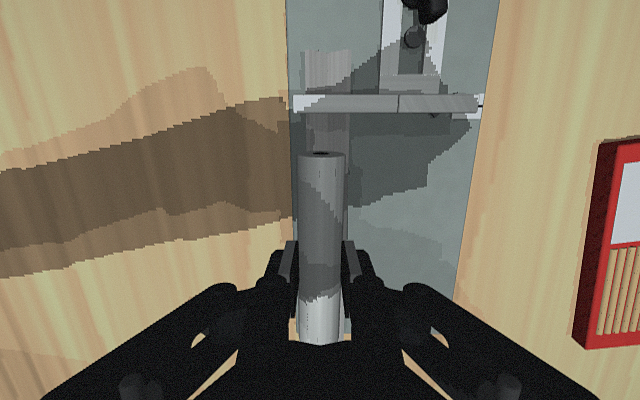

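```bash
python3 -c "
from h import *
crop('w12',270,40,370,180,4,'c15')
R=np.load('jig.npz')['R'];t=np.load('jig.npz')['t']
f=lambda q:(R.T@(np.array(q[:2])-t)).round(1)
for z in (104,105,106): print(f(ray('w12',321,155,z)))
print(f(ray('w12',320,151.5,117)), f([505.3,88.5]))
print('plate',f(ray('w12',330,112.5,78)),f(ray('w12',330,95,78)))
print('trough',f(ray('w12',304,130,35)),f(ray('w12',349,130,35)))
"
```

```text
[-33.8  -8.8]
[-33.8  -8.7]
[-33.8  -8.5]
[-34.1  -5.4] [-33.5 -65.4]
plate [-28.9  11. ] [-29.   20.1]
trough [-46.4  -0.9] [-14.4  -0.9]
```

View pics/c15.png

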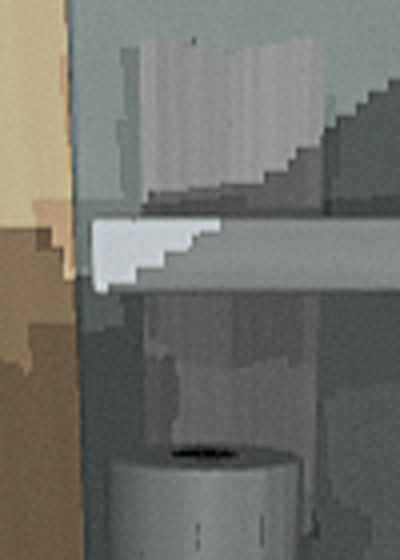

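Emit:
play_rows --xyz '[[4,8,-10],[0,0,-20],[0,0,-10],[0,0,0],[0,0,0]]' --angular '[[0,-0.6,0.2],[0,0,0],[0,0,0],[0,0,0],[0,0,0]]'

```text
clock: 18.95
position: [509.4, 92.0, 68.8]
orientation: [[-0.001, 0.999, -0.051], [-0.003, -0.051, -0.999], [-1.0, -0.001, 0.004]]
contact_force: [1.1, 1.0, -1.8]
opening: 0.259
```

Emit:
play_rows --xyz '[[0.5,3,-8],[0.5,1,-7],[0,0,0],[0,0,0]]' --angular '[[0,0,0.4],[0,0,0],[0,0,0],[0,0,0]]'

```text
clock: 19.35
position: [511.5, 96.4, 53.6]
orientation: [[0.001, 0.999, -0.044], [-0.003, -0.044, -0.999], [-1.0, 0.001, 0.003]]
contact_force: [-0.2, -0.6, -0.1]
opening: 0.261
```

```bash
python3 -c "
from h import *
snap('wrist','w13.png'); snap('scene','s3.png'); crop('s3',290,90,450,230,5,'c16')"
```

```text
(no output)
```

View pics/w13.png

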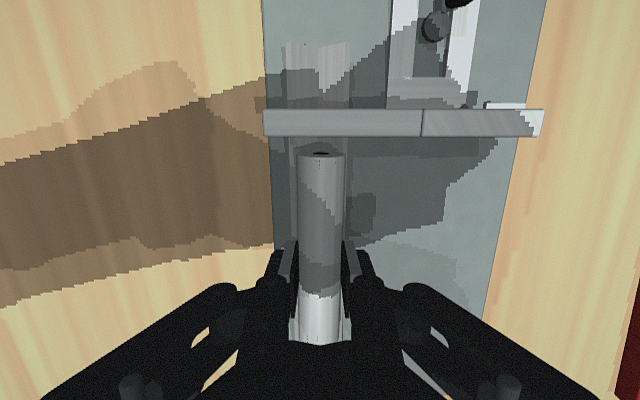

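View pics/c16.png

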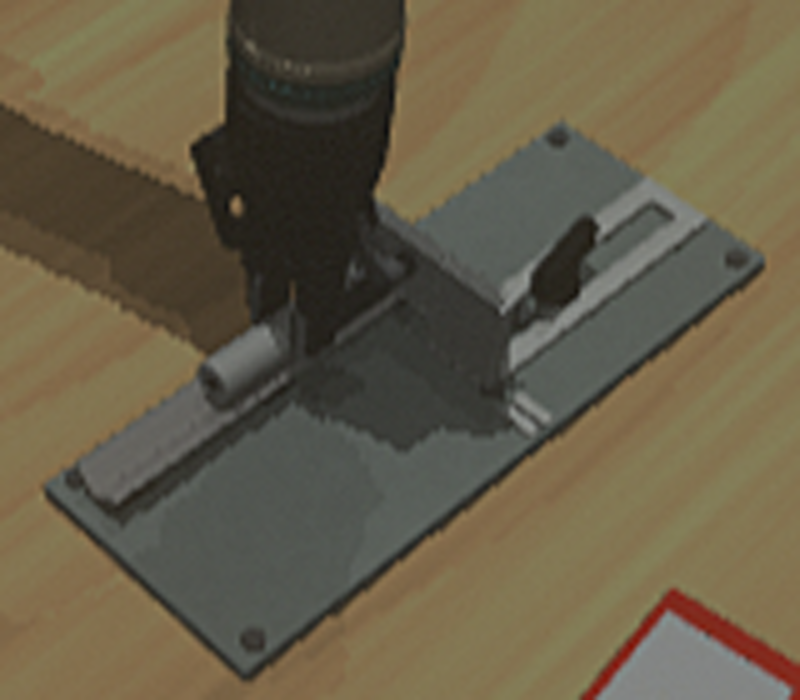

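Emit:
play_rows --xyz '[[-1,2,-4],[-0.5,1,-2],[0,0,0]]' --angular '[[0,0,0],[0,0,0],[0,0,0]]'

```text
clock: 19.75
position: [510.2, 99.6, 47.8]
orientation: [[0.002, 0.999, -0.044], [-0.003, -0.044, -0.999], [-1.0, 0.002, 0.002]]
contact_force: [-0.2, 0.0, -1.0]
opening: 0.26
```

Now slide gently towards the stop, watching the force.

Emit:
play_rows --xyz '[[0,2,-0.5],[0,1.5,0],[0,0,0]]' --angular '[[0,0,0],[0,0,0],[0,0,0]]'

```text
clock: 20.05
position: [510.4, 103.4, 47.3]
orientation: [[0.002, 0.999, -0.044], [-0.003, -0.044, -0.999], [-1.0, 0.003, 0.002]]
contact_force: [0.5, 0.4, -2.0]
opening: 0.262
```

Emit:
play_rows --xyz '[[0,1,0],[0,0,0]]' --angular '[[0,0,0],[0,0,0]]'

```text
clock: 20.25
position: [510.4, 104.6, 47.4]
orientation: [[0.002, 0.999, -0.044], [-0.002, -0.044, -0.999], [-1.0, 0.003, 0.002]]
contact_force: [0.1, 0.5, -0.9]
opening: 0.261
```

Emit:
play_rows --xyz '[[0,1,0],[0,0,0]]' --angular '[[0,0,0],[0,0,0]]'

```text
clock: 20.45
position: [510.4, 105.7, 47.5]
orientation: [[0.003, 0.999, -0.044], [-0.002, -0.044, -0.999], [-1.0, 0.003, 0.002]]
contact_force: [-0.8, 0.5, -1.6]
opening: 0.264
```

Emit:
play_rows --xyz '[[0,0.8,0],[0,0,0]]' --angular '[[0,0,0],[0,0,0]]'

```text
clock: 20.65
position: [510.4, 106.5, 47.4]
orientation: [[0.002, 0.999, -0.044], [-0.002, -0.044, -0.999], [-1.0, 0.003, 0.002]]
contact_force: [-0.6, 0.3, -1.6]
opening: 0.26
```

Emit:
play_rows --xyz '[[0,0.8,0],[0,0,0]]' --angular '[[0,0,0],[0,0,0]]'

```text
clock: 20.85
position: [510.4, 106.6, 47.4]
orientation: [[0.002, 0.999, -0.044], [-0.003, -0.044, -0.999], [-1.0, 0.002, 0.003]]
contact_force: [0.6, 0.5, -1.2]
opening: 0.261
```

Emit:
play_rows --xyz '[[0,0.8,0],[0,0,0]]' --angular '[[0,0,0],[0,0,0]]'

```text
clock: 21.05
position: [510.4, 106.7, 47.4]
orientation: [[0.002, 0.999, -0.045], [-0.005, -0.045, -0.999], [-1.0, 0.002, 0.004]]
contact_force: [-0.4, 0.4, -1.6]
opening: 0.262
```

Contact with the stop: 1.6 mm commanded gave only 0.1 mm of motion. Releasing.

Emit:
play_rows --xyz '[[0,0,0],[0,0,0],[0,0,0],[0,0,0]]' --angular '[[0,0,0],[0,0,0],[0,0,0],[0,0,0]]' --jaw 0.1

```text
clock: 21.45
position: [510.8, 108.1, 47.8]
orientation: [[0.003, 0.999, -0.044], [-0.003, -0.044, -0.999], [-1.0, 0.003, 0.002]]
contact_force: [0.4, 0.5, 0.2]
opening: 0.454
```

Emit:
play_rows --xyz '[[0,0,10],[0,0,25],[0,0,35],[0,0,40],[0,0,0]]' --angular '[[0,0,0],[0,0,0],[0,0,0],[0,0,0],[0,0,0]]'

```text
clock: 21.95
position: [509.7, 108.7, 163.2]
orientation: [[0.002, 0.999, -0.043], [-0.002, -0.042, -0.999], [-1.0, 0.002, 0.002]]
contact_force: [1.0, 0.0, -0.3]
opening: 0.452
```

Emit:
play_rows --xyz '[[0,-25,10],[0,-25,0],[0,0,0]]' --angular '[[0,0,0],[0,0,0],[0,0,0]]'

```text
clock: 22.25
position: [510.0, 58.3, 176.2]
orientation: [[0.006, 0.999, -0.04], [-0.002, -0.04, -0.999], [-1.0, 0.006, 0.002]]
contact_force: [-0.8, 0.4, -0.5]
opening: 0.452
```

```bash
python3 -c "
from h import *
snap('wrist','w14.png'); crop('w14',220,60,420,270,2.8,'c17')"
```

```text
(no output)
```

View pics/w14.png

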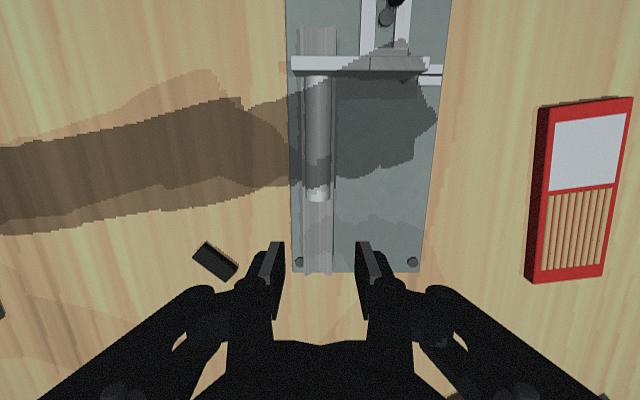

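View pics/c17.png

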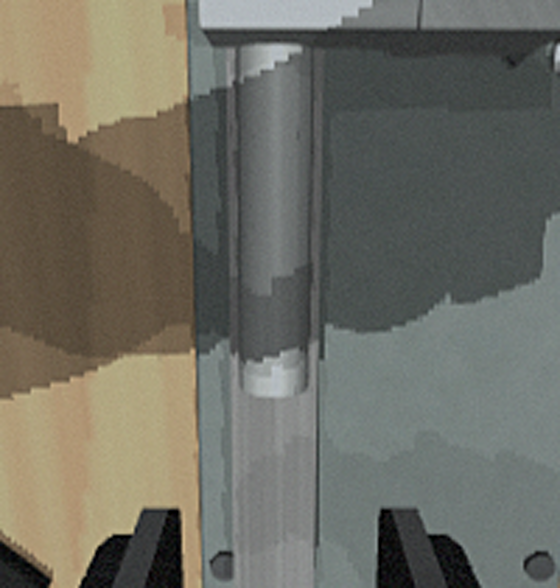

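Emit:
play_rows --xyz '[[10,-30,-10],[10,-35,-10],[0,0,0]]' --angular '[[0,0,0],[0,0,0],[0,0,0]]'

```text
clock: 22.6
position: [531.2, -1.7, 156.2]
orientation: [[0.009, 0.999, -0.032], [0.003, -0.032, -0.999], [-1.0, 0.009, -0.003]]
contact_force: [-0.8, -0.2, -0.6]
opening: 0.447
```

```bash
python3 -c "
from h import *
snap('wrist','w15.png'); crop('w15',260,0,460,140,4,'c18')"
```

```text
(no output)
```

View pics/c18.png

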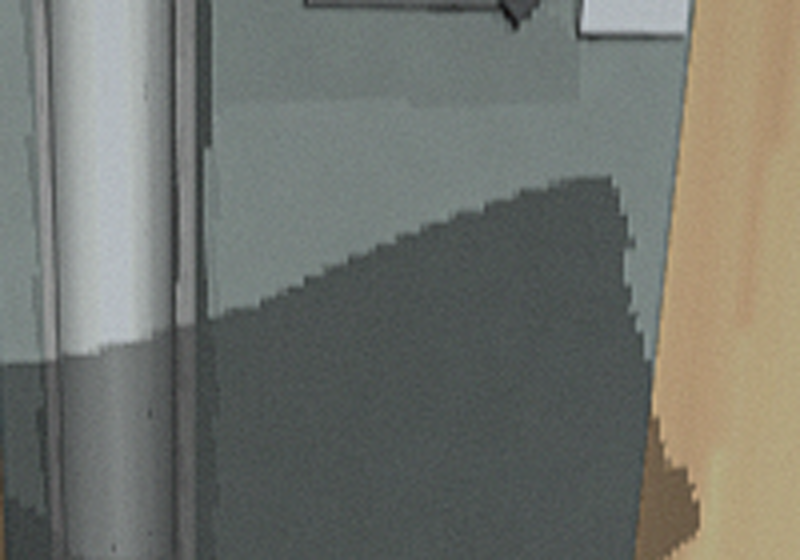

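Emit:
play_rows --xyz '[[0,20,40],[0,20,40],[0,0,20],[0,0,0]]' --angular '[[0,0,0],[0,0,0],[0,0,0],[0,0,0]]'

```text
clock: 23.05
position: [528.1, 50.7, 258.8]
orientation: [[0.004, 1.0, -0.022], [0.011, -0.022, -1.0], [-1.0, 0.004, -0.011]]
contact_force: [0.7, 0.1, -0.6]
opening: 0.451
```

```bash
python3 -c "
from h import *
snap('wrist','w16.png'); crop('w16',260,40,460,190,4,'c19')"
```

```text
(no output)
```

View pics/c19.png

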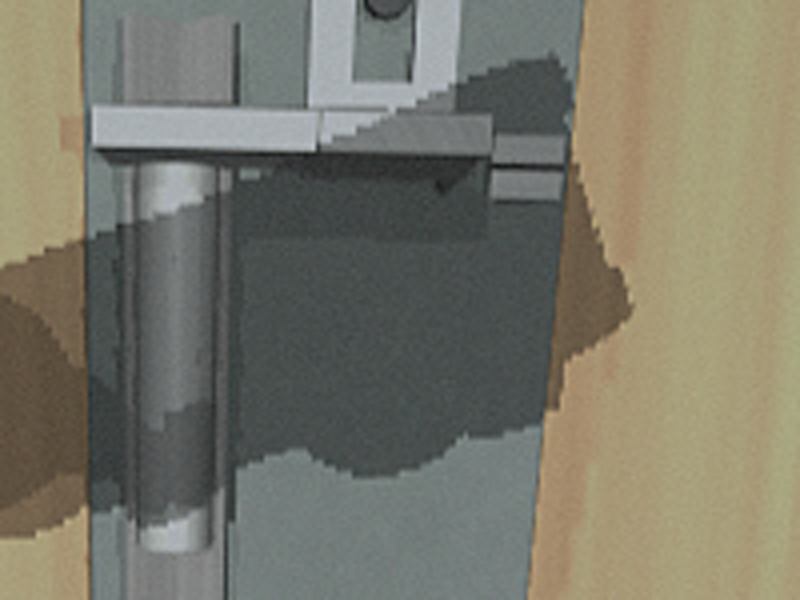

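```bash
python3 -c "
from h import *
R=np.load('jig.npz')['R'];t=np.load('jig.npz')['t']
f=lambda q:(R.T@(np.array(q[:2])-t)).round(1)
g=lambda u,v,z:f(ray('w16',(u+.5)/4+259.5,(v+.5)/4+39.5,z))
print('line',g(495,165,15),g(562,167,15))
print('plate',g(100,149,78),g(480,152,78),g(100,106,78),g(488,116,78))
print('bar near end',g(175,552,51),g(141,545,39),g(211,545,39),'far sides',g(135,170,39),g(213,170,39),'top at plate',g(175,165,51))
print('pointer',g(443,190,12),g(443,190,17))
"
```

```text
line [66.1 16.1] [86.7 15.9]
plate [-47.5  10.3] [48.9 11.8] [-47.3  20.3] [50.3 20.2]
bar near end [-29.2 -99. ] [-40.5 -99.5] [-18.5 -99. ] far sides [-41.9   9.7] [-19.6  10.2] top at plate [-29.8   9.9]
pointer [51.2  8.9] [50.4  8.4]
```

Emit:
play_rows --xyz '[[20,40,0],[20,40,0],[0,0,-20],[0,0,0]]' --angular '[[0,0,0],[0,0,0],[0,0,0],[0,0,0]]'

```text
clock: 23.5
position: [564.8, 135.3, 233.0]
orientation: [[-0.005, 1.0, -0.02], [0.01, -0.02, -1.0], [-1.0, -0.005, -0.01]]
contact_force: [-1.0, -0.8, -0.5]
opening: 0.45
```

```bash
python3 -c "
from h import *
snap('wrist','w17.png'); u,v=proj('w17',[610,165,15]).astype(int);print(u,v); crop('w17',u-60,max(v-60,0),u+60,v+60,6,'c20')
snap('top','t2.png'); crop('t2',145,175,315,255,4.5,'c21')"
```

```text
358 154
```

View pics/c20.png

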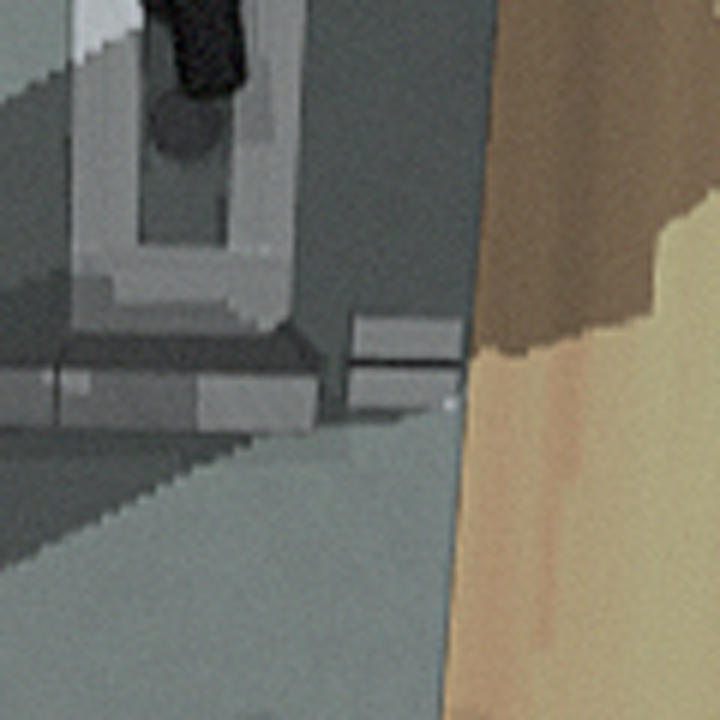

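View pics/w17.png

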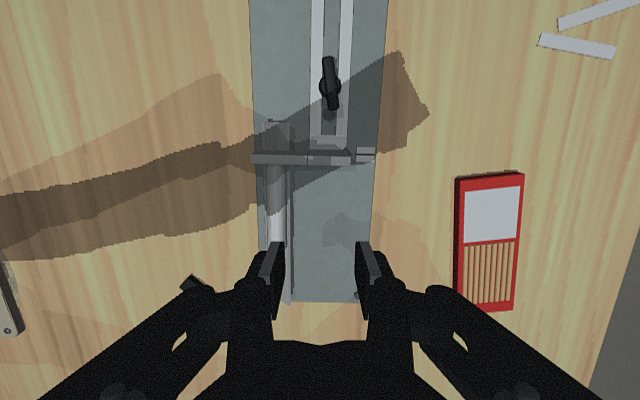

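Pointer tip at crop (322,362) meets the line at (355–460,362). The knob bar leans about 10° off the jig's y axis, so it has turned about 80°. The bar is seated and nothing else has moved, so I'm handing in.

```bash
python3 -c "
from h import *
print(finish_job())"
```

```text
the job is handed in; nothing more can be done
None
```

I slid the stop to the scribed line, turned the clamp knob clockwise to its hard stop, and laid the grey bar in the V-trough against the stop. I then released the bar, backed the arm off and handed the job in at about 23.6 s of the 72 s. `finish_job` reports no verdict.

| Check | Last reading | Allowed |
|---|---|---|
| Pointer to line | level in the last close crop, within about 0.5 mm; plate-based reading within about 1 mm | 3 mm |
| Knob angle | about 80° (1.4 rad); 2.5 N m met at the hard stop | past 1.2 rad |
| Bar sideways, jig x | about -30 mm | -34 to -26 mm |
| Bar centre to stop face, jig y | about -55 mm, so the end is at the face | -59 to -50 mm |

- **Bar height and tilt:** I judged the bar's height only by eye; it looks seated in the trough. The two sides of the bar read parallel to the trough.
- **Other objects:** the arm touched none of them. The carton and eraser were in the late wrist views and looked undisturbed. I did not measure any of the four afterwards.
- **Disagreements:** one jig fit, using a partly hidden corner, was 7 mm off and I dropped it. Estimates of where along the bar I gripped it differed by about 3 mm, so I set the final position by contact with the stop.

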